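# Dispense a tangerine with the hopper bin's lever

## Task

Press the red paddle of the green bin's lever all the way down with the fingertips, so that the linked white lid lifts fully, and hold it there until the tangerine has rolled out into the tray; then ease the paddle slowly back up until the lid is shut, so that the lid never drops or slams. Do not touch the lid or the fruit, and leave the dabba, grater and mortar where they stand. Finish with the hand clear of everything.

Things in the scene. Friction and masses are not known exactly. Their poses are not given: they have to be found in the camera images.
- bin: Green plastic produce hopper, fixed on the marble top. Origin: on the marble, z up. Its own -x is its front: an open catch tray (x -232 to -120 mm, inside width 150, rim 72 high). The closed box part runs from x -30 to +103 mm, 160 wide (y +-80), 190 high. The lever is on its -y side. Inside, a floor sloping 10 degrees down to the tray.
- paddle (a point): Centre of the top of the red lever paddle (42 mm along bin x, 44 along bin y, 8 thick; dark steel bar under it, nothing below). At rest at bin (157, -108, 216) mm, top sloping up to the rear by 0.25 rad. Turns about a pivot at bin (20, -96, 165) mm, axis bin y: fully down it is 72 mm lower (144 above the marble), 8 mm further to the rear, sloping down 0.25 rad. Site axes: the bin's, at rest.
- lever (a joint): Lever angle in rad: 0 at rest (paddle up), 0.5 at its stop (paddle fully down). No latch: it needs a steady downward push of about 3 to 6 N on the paddle to move and hold it, and the weight of the lid pushes it back up.
- flap (a joint): Lid angle in rad: 0 shut, 1.05 fully open (about level). It is always 2.1 times the lever angle. Fully raised means above 0.9. Left to itself it falls shut in a fraction of a second (a slam); 1 rad/s or less is gentle, 2.5 rad/s counts as dropped.
- flap_edge (a point): Middle of the lower edge of the white lid, a plate 154 x 164 x 6 mm hinged along its top at bin x -30 mm, 185 mm high; shut it leans 54 degrees down towards the tray. It swings up and outwards over the tray, 154 mm from the hinge.
- tangerine: Orange ball-shaped fruit, 54 mm across, 85 g; origin at its centre. It starts inside the bin resting against the shut lid, and rolls by itself into the tray when the lid lifts.
- tray (a point): Point on the sloping tray floor in the middle of the tray's width, 35 mm behind its front rim: the tangerine comes to rest with its centre within about 60 mm of it sideways and 15 mm along bin x.
- dabba: Closed round steel tin, 98 mm across, 98 high, loose; origin under its centre. Bystander.
- grater: Steel box grater with black handle, 85 x 65 mm, 184 high, loose; origin under its centre. Bystander.
- mortar: Small wooden mortar, 92 mm across, 75 high, loose; origin under its centre. Bystander.

How it is judged:
By the outcome, as a careful person would: the job done as asked, in the order asked, and still so for the second after the job is handed in, with the robot touching nothing.
It also fails if it takes over 40 s, if anything falls off the work surface, if the arm or the gripper's body presses on something with over 40 N, if the wrist force passes 120 N, or if a joint passes its speed limit or range.

## Robot

A 7-joint arm with a two-finger parallel gripper is mounted at the origin on the work surface. World frame = base frame: x ahead of the robot, y to its left, z up, the work surface at z = 0. Lengths are in m, angles in degrees, forces in N, time in s.
With the tool pointing down it reaches from about 0.425 to 1.025 m from the base axis. Payload 9.4 kg.
Tool frame: the origin (TCP) lies midway between the tips of the shut fingers; the grasp point (between the pads) lies 19 mm behind it; z points along the fingers, y is the line along which they close (so a half turn about z gives the same grasp; the last joint's range is limited). The gripper opens to 93 mm and grips with 3 to 60 N. Pads are 15 mm wide; open, the fingers measure 128 mm over their backs; the gripper's body (75 mm by 188 mm) begins 65 mm behind the grasp point.
Start: joints at [63.386, 34.337, -0.143, 91.639, 0.103, 54.024, -4.572], TCP at [0.274, -0.671, 0.219] pointing down, gripper open.
Joint ranges: [-147.43, 147.43], [-19.82, 112.94], [-74.19, 73.91], [6.32, 146.72], [-59.91, 239.91], [6.04, 106.73], [-150.56, 150.56]. Speed limits (degrees/s): [127.2, 127.2, 172.46, 172.46, 180, 180, 180].

## Interface

Orientations are given as [roll, pitch, yaw] about the fixed x, y, z axes, in that order (R = Rz(yaw) Ry(pitch) Rx(roll)).
In Python, from cell import observe, capture, camera_model, sign_off, spot_in gives the robot as it stands.
- The arm moves only by the shell command python3 -m pendant 'ROWS'. ROWS is JSON, one flat list of numbers, 7 for each row, row after row: the shift along the tool's x, y, z in m, then the turn, a rotation vector about the tool's x, y, z in rad, then the opening, from 0 (shut) to 1 (fully open). In form: [tx, ty, tz, ax, ay, az, hand, tx, ty, tz, ax, ay, az, hand, ...]. A call has 1 to 5 rows; each row shifts and turns the commanded pose from where the row before left it, along the tool's axes as they then stand; what a row does not reach is not made up. A row lasts 1/12 s, in which the tool goes at most 41.7 mm and 7.16 degrees, less where a joint would pass 70% of its speed; a pose out of reach is approached as far as the arm can. A call is refused whole if a number of a shift passes 0.0417 or a number of a turn 0.125, either way. A call with a gripper value outside its range is refused whole. The fingers move at their own pace and stop on an object; the grip force is fixed at half the most. Time passes only in rows, so rows that do not move let the fingers close. It gives the time, the measured TCP pose, the force, the opening and the grip force at its end, in the units of the state.
- observe(): the state, without advancing time (a new reading comes with each control period).
- capture(name): name is "side" or "top"; returns the picture (420x560x3 uint8, red, green, blue); there is no depth.
- camera_model(name): a dict with "mtx" (3x3 intrinsics, pixels), "world_from_camera" (4x4, takes a point from camera to world coordinates). Camera axes: x right, y up, looking along -z (the intrinsics and any distortion apply to the point x, -y, -z); pixel columns grow to the right and rows downward; lengths in m; the calibration is good to about 2 mm. A picture is of the moment at which its call begins. camera_model takes no time and is no camera call.
- sign_off(): hands the job in; it is judged then, once.
Trained networks look in the newest picture that a camera, given by its name, has taken for a name from the list of things; names that differ only in an ending like _2 or _b are one class to them, and where a whole thing is asked for, a point or a joint stands for the part that bears it (a point fixed in the world has none). Each returns a list of dicts, best first, with "p" (0 to 1); they miss things now and then, are a little off and sometimes report something else, mostly with a low value. They report only what shows in the picture. A call takes as long as a camera call.
- spot_in(thing, camera): "position" ([x, y, z] in m, in the coordinates of the camera as it stood for that picture, good to about 4 mm: the middle of the surface that is visible of it).
The state is a dict: "time": time; "joint_pos": joint angles; "dq": joint speeds; "joint_torque": joint torques, N m; "position": TCP position; "orientation": TCP orientation; "force": force on the tool from outside, world axes, zero at the start; "ft_torque": the same for the moment, N m; "gripper_width": finger opening in m; "grasp_force": force on a finger pad.
Only numpy, scipy, OpenCV 4.12 (cv2) and the standard library are available. Lean on these libraries where they do the work, as an engineer would, in place of code of your own. Each camera call takes 0.05 s, during which the arm holds its last target. There are 200 camera calls.

## Working session

There is one attempt and no reset: what is moved stays moved. The work goes in short steps, Python scripts to look and compute and a shell command to move; the robot and the scene stay as the last step left them, time stands still between calls to the robot, and variables do not carry over. Pictures are saved under pics/ and viewed, at most 10 in all, crops included, and the job is handed in when it is done.

```bash
mkdir -p pics; cat > h.py <<'E'
import numpy as np, cv2
from cell import observe, capture, camera_model, spot_in
def w(cam,p):
    T=np.array(camera_model(cam)["world_from_camera"]); return (T@np.append(p,1))[:3]
def proj(cam,P):
    m=camera_model(cam);T=np.linalg.inv(np.array(m["world_from_camera"]))
    p=(T@np.append(P,1))[:3]*[1,-1,-1]; q=np.array(m["mtx"])@p; return q[:2]/q[2]
E
python3 - <<'E'
from h import *
for c in ("side","top"):
    im=capture(c); cv2.imwrite(f"pics/{c}0.png",im[:,:,::-1])
    m=camera_model(c); print({k:np.round(v,3).tolist() if not isinstance(v,str) else v for k,v in m.items()})
    for t in ("bin","paddle","flap_edge","tangerine","dabba","grater","mortar"):
        print(c,t,[(round(d["p"],2),np.round(w(c,d["position"]),3).tolist()) for d in spot_in(t,c)[:2]])
print(observe())
E
```

```text
{'mtx': [[435.9, 0.0, 277.431], [0.0, 435.9, 210.9], [0.0, 0.0, 1.0]], 'world_from_camera': [[0.781, 0.368, -0.505, 0.203], [-0.625, 0.438, -0.647, -0.481], [-0.017, 0.82, 0.572, 0.599], [0.0, 0.0, 0.0, 1.0]]}
side bin [(0.65, [0.618, -0.089, 0.149])]
side paddle [(0.61, [0.523, -0.104, 0.212])]
side flap_edge [(0.75, [0.618, 0.042, 0.195])]
side tangerine []
side dabba [(0.75, [0.61, -0.245, 0.092])]
side grater [(0.71, [0.428, 0.0, 0.115])]
side mortar [(0.71, [0.59, 0.201, 0.06])]
{'mtx': [[418.061, 0.0, 280.089], [0.0, 418.061, 201.131], [0.0, 0.0, 1.0]], 'world_from_camera': [[-0.028, 0.992, -0.122, 0.515], [-0.999, -0.031, -0.025, 0.036], [-0.028, 0.121, 0.992, 0.913], [0.0, 0.0, 0.0, 1.0]]}
top bin [(0.76, [0.667, 0.018, 0.18])]
top paddle [(0.87, [0.526, -0.104, 0.215])]
top flap_edge [(0.63, [0.666, 0.022, 0.179]), (0.61, [0.685, 0.055, 0.14])]
top tangerine []
top dabba [(0.98, [0.63, -0.22, 0.095])]
top grater [(0.96, [0.442, 0.027, 0.149])]
top mortar [(0.73, [0.594, 0.219, 0.056]), (0.54, [0.665, 0.019, 0.18])]
{'time': 0.8, 'joint_pos': array([63.38572272, 34.33758835, -0.14432855, 91.63876624,  0.10492897,
       54.02455544, -4.57348336]), 'dq': array([-0.02759617,  0.01789214, -0.03596067,  0.00083594, -0.07836079,
        0.01270353,  0.03533645]), 'joint_torque': array([-4.85790115e-04, -7.64739203e+01,  1.49625722e+00, -2.52701283e+01,
       -5.24554658e-02,  1.03436710e-02, -3.75644117e-05]), 'position': array([ 0.27416054, -0.67116201,  0.21861524]), 'orientation': array([-1.79999498e+02,  3.55516127e-03,  2.22216107e+01]), 'force': array([ 0.42689474,  0.11338224, -0.63622421]), 'ft_torque': array([ 0.01853878,  0.03533321, -0.02715783]), 'grasp_force': 0.0, 'gripper_width': 0.0931848795403392}
```

View pics/side0.png

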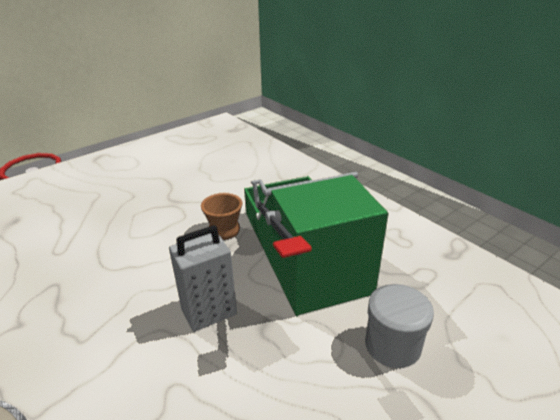

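View pics/top0.png

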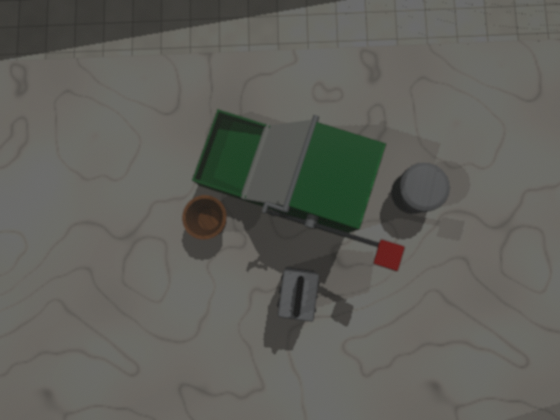

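The top picture shows the bin with its tray to the left (world +y). The red paddle is at about (390,255) and the box's rear corners are at about (385,143) and (358,229). The grater is at (298,295), the dabba at (424,188) and the mortar at (205,217). The side picture agrees, with the paddle at (292,246). Next I fit the bin pose.

```bash
cat > fit.py <<'E'
from h import *
from scipy.optimize import least_squares
obs=[]
for c in ("top","side"):
    im=cv2.imread(f"pics/{c}0.png").astype(int); b,g,r=im[...,0],im[...,1],im[...,2]
    m=((r>110)&(g<70)&(b<70)).astype(np.uint8); 
    n,l,s,ce=cv2.connectedComponentsWithStats(m)
    best=[i for i in range(1,n) if ce[i][0]>200]; i=max(best,key=lambda i:s[i][4]); print(c,s[i],ce[i])
    obs.append((c,ce[i],(157,-108,214),3))
obs+=[("top",(385,143),(103,80,190),1),("top",(358,229),(103,-80,190),1),("side",(385,210),(103,80,190),1),("side",(281,227),(103,-80,190),0.3)]
def W(q,p):
    x,y,t=q; p=np.array(p)/1000; c,s=np.cos(t),np.sin(t)
    return np.array([x+c*p[0]-s*p[1],y+s*p[0]+c*p[1],p[2]])
f=lambda q:np.concatenate([wt*(proj(c,W(q,p))-px) for c,px,p,wt in obs])
s=least_squares(f,[0.63,0.05,np.radians(-108)],loss="soft_l1"); q=s.x
print(q[:2],np.degrees(q[2]),np.round(f(q),1))
for n,p in dict(rest=(157,-108,216),down=(165,-108,144),tray=(-197,0,30)).items(): print(n,W(q,p).round(4))
for n,p in dict(dabba=(.63,-.22),grater=(.442,.027),mortar=(.594,.219)).items():
    d=np.array(p)-q[:2];c,si=np.cos(q[2]),np.sin(q[2]);print(n,(c*d[0]+si*d[1]).round(3),(-si*d[0]+c*d[1]).round(3))
E
python3 fit.py
```

```text
Traceback (most recent call last):
  File "fit.py", line 8, in <module>
    best=[i for i in range(1,n) if ce[i][0]>200]; i=max(best,key=lambda i:s[i][4]); print(c,s[i],ce[i])
                                                    ~~~^^^^^^^^^^^^^^^^^^^^^^^^^^^
ValueError: max() iterable argument is empty
```

```bash
python3 -m pendant '[0,0,-0.03,0,0,0,0, 0,0,-0.04,0,0,0,0]'
```

```text
time: 0.97
position: [0.2734, -0.6694, 0.2856]
orientation: [-179.6, 0.0, 22.2]
force: [-0.0, -0.5, 0.9]
gripper_width: 0.0837
grasp_force: 0.0
```

```bash
sed -i 's/(r>110)&(g<70)&(b<70)/(r>80)\&(r>2.5*g)\&(r>2.5*b)/' fit.py; python3 fit.py
```

```text
top [375 241  28  29 549] [388.56830601 254.67030965]
side [273 236  38  21 515] [291.65242718 246.04854369]
[ 0.65849133 -0.00786023] -108.3929713776092 [ 0.6  0.1 -0.4 -2.8 -1.4 -0.3  1.3  0.8  1.1  0.1  4.3  1.5]
rest [ 0.5065 -0.1228  0.216 ]
down [ 0.5039 -0.1304  0.144 ]
tray [0.7207 0.1791 0.03  ]
dabba 0.21 0.04
grater 0.035 -0.216
mortar -0.195 -0.133
```

```bash
python3 - <<'E'
from h import *
for c in ("top","side"):
  for P in [(.526,-.104,.215),(.5065,-.1228,.214)]: print(c,P,proj(c,P).round(1))
def ray(c,px):
    m=camera_model(c);T=np.array(m["world_from_camera"]);d=np.linalg.solve(np.array(m["mtx"]),[*px,1])*[1,-1,-1]
    return T[:3,3],T[:3,:3]@d
(a,u),(b,v)=ray("top",(388.6,254.7)),ray("side",(291.65,246.05))
s=np.linalg.lstsq(np.c_[u,-v],b-a,rcond=None)[0];print(a+s[0]*u,b+s[1]*v)
T=np.array(camera_model("top")["world_from_camera"]);print(T.round(4).tolist())
for c in("top","side"):
  capture(c)
  for t in("paddle","dabba"):
    d=spot_in(t,c);
    if d: P=np.array(d[0]["position"]);print(c,t,P,(np.array(camera_model(c)["mtx"])@(P*[1,-1,-1])/-P[2]).round(1), w(c,P))
E
```

```text
top (0.526, -0.104, 0.215) [376.8 243.1]
top (0.5065, -0.1228, 0.214) [388.8 254.7]
side (0.526, -0.104, 0.215) [293.5 232.7]
side (0.5065, -0.1228, 0.214) [291.5 245.1]
[ 0.50648963 -0.12284216  0.21235771] [ 0.50660529 -0.12292207  0.21237442]
[[-0.0281, 0.9922, -0.1216, 0.5153], [-0.9992, -0.0313, -0.0246, 0.0365], [-0.0282, 0.1209, 0.9923, 0.9131], [0.0, 0.0, 0.0, 1.0]]
top paddle [ 0.1569 -0.0665 -0.6943] [374.6 241.2   1. ] [ 0.5293842  -0.10115872  0.21175345]
top dabba [ 0.2769  0.027  -0.8205] [421.2 187.4   1. ] [ 0.63412841 -0.22089156  0.09444451]
side paddle [ 0.0228 -0.0339 -0.6244] [293.3 234.6   1. ] [ 0.52376142 -0.10638004  0.21409405]
side dabba [ 0.1814 -0.1624 -0.6497] [399.1 319.9   1. ] [ 0.6130337  -0.24532272  0.09149025]
```

```bash
python3 -m pendant '[0.0281,-0.0279,0,0,0,-0.108,0, 0.031,-0.0247,0,0,0,-0.108,0, 0.0335,-0.0212,0,0,0,-0.108,0, 0.0356,-0.0174,0,0,0,-0.108,0, 0.0372,-0.0135,0,0,0,-0.108,0]'
python3 -m pendant '[0.0385,-0.0094,0,0,0,-0.108,0, 0.0393,-0.0052,0,0,0,-0.108,0, 0.0396,-0.001,0,0,0,-0.108,0, 0.0395,0.0033,0,0,0,0,0, 0.0395,0.0033,0,0,0,0,0]'
python3 -m pendant '[0.0395,0.0033,0,0,0,0,0, 0.0395,0.0033,0,0,0,0,0, 0.0395,0.0033,0,0,0,0,0, 0.0395,0.0033,0,0,0,0,0, 0,0,0,0,0,0,0]'
```

```text
time: 1.68
position: [0.3517, -0.4866, 0.2872]
orientation: [-179.9, -0.0, 53.5]
force: [0.7, 0.0, -0.2]
gripper_width: 0.027
grasp_force: 0.0
time: 2.1
position: [0.4291, -0.3046, 0.2875]
orientation: [-179.9, -0.0, 71.8]
force: [0.7, 0.6, 0.7]
gripper_width: 0.0004
grasp_force: 0.0
time: 2.52
position: [0.4939, -0.1526, 0.288]
orientation: [-180.0, -0.2, 72.3]
force: [-0.1, 0.2, -0.7]
gripper_width: 0.0006
grasp_force: 0.0
```

```bash
python3 -m pendant '[0.032,0.003,0,0,0,0,0, 0,0,0.025,0,0,0,0, 0,0,0.02,0,0,0,0, 0,0,0.01,0,0,0,0, 0,0,0,0,0,0,0]'
python3 - <<'E'
from h import *
ims=[]
for c in("top","side"):
    im=capture(c)[:,:,::-1]; y,x=(250,390) if c=="top" else (240,290)
    ims.append(cv2.resize(im[y-70:y+70,x-95:x+95],None,fx=4,fy=4)[:,:].copy())
cv2.imwrite("pics/pre.png",cv2.resize(np.vstack(ims),(600,880))[:,:] if 0 else cv2.resize(np.hstack(ims),(800,295)))
E
```

```text
time: 2.93
position: [0.5026, -0.1312, 0.2309]
orientation: [-179.7, 0.0, 71.7]
force: [-0.8, 0.9, -0.2]
gripper_width: 0.0007
grasp_force: 0.0
```

View pics/pre.png

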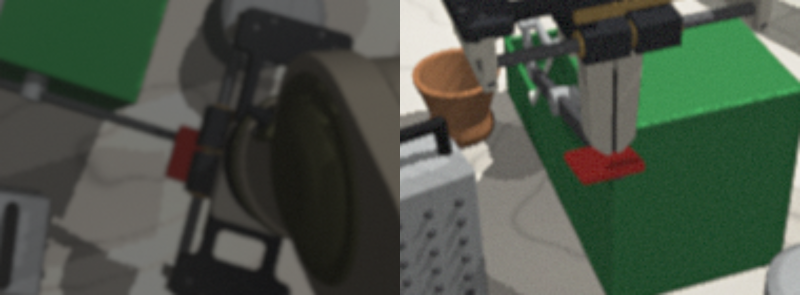

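The pictures show the shut fingertips just above the red paddle, about 9 mm too far to the rear. I'll correct that, touch down and start pressing along the arc.

```bash
python3 -m pendant '[0.009,0.001,0.004,0,0,0,0, 0,0,0.004,0,0,0,0, 0,0,0.004,0,0,0,0, 0,0,0.003,0,0,0,0, 0,0,0,0,0,0,0]'
python3 -m pendant '[-0.001,0,0.004,0,0,0,0, -0.001,0,0.004,0,0,0,0, -0.001,0,0.004,0,0,0,0]'
```

```text
time: 3.45
position: [0.5081, -0.1231, 0.2183]
orientation: [-180.0, 0.0, 71.7]
force: [0.5, 0.3, 0.2]
gripper_width: 0.0004
grasp_force: 0.2
time: 3.7
position: [0.5071, -0.1265, 0.2065]
orientation: [180.0, 0.0, 71.7]
force: [-1.1, -1.5, 4.2]
gripper_width: 0.0006
grasp_force: 2.0
```

```bash
python3 -m pendant '[-0.001,0,0.004,0,0,0,0, -0.001,0,0.004,0,0,0,0, -0.001,0,0.004,0,0,0,0, -0.001,0,0.004,0,0,0,0, -0.001,0,0.004,0,0,0,0]'
python3 -m pendant '[0,0,0.004,0,0,0,0, 0,0,0.004,0,0,0,0, 0,0,0.004,0,0,0,0, 0,0,0.004,0,0,0,0, 0,0,0.004,0,0,0,0]'
python3 -m pendant '[0,0,0.004,0,0,0,0, 0,0,0.004,0,0,0,0, 0,0,0.004,0,0,0,0, 0,0,0.003,0,0,0,0, 0,0,0,0,0,0,0]'
```

```text
time: 4.12
position: [0.5056, -0.1306, 0.1862]
orientation: [-180.0, -0.0, 71.7]
force: [-2.1, 0.9, 5.1]
gripper_width: 0.0008
grasp_force: 2.3
time: 4.53
position: [0.5054, -0.1313, 0.1662]
orientation: [-180.0, 0.0, 71.7]
force: [-2.1, -4.5, 4.9]
gripper_width: 0.0004
grasp_force: 3.0
time: 4.95
position: [0.5056, -0.1307, 0.151]
orientation: [-180.0, 0.0, 71.7]
force: [-1.6, -2.6, 4.6]
gripper_width: 0.0004
grasp_force: 2.5
```

```bash
python3 -m pendant '[0,0,0.002,0,0,0,0, 0,0,0.002,0,0,0,0, 0,0,0,0,0,0,0]'; python3 -m pendant '[0,0,0.001,0,0,0,0, 0,0,0.001,0,0,0,0, 0,0,0,0,0,0,0]'
```

```text
time: 5.2
position: [0.5058, -0.1304, 0.1474]
orientation: [-180.0, -0.0, 71.7]
force: [-0.0, -1.4, 4.7]
gripper_width: 0.0005
grasp_force: 2.5
time: 5.45
position: [0.5059, -0.1304, 0.1465]
orientation: [180.0, 0.0, 71.7]
force: [-3.7, 0.3, 15.2]
gripper_width: 0.0001
grasp_force: 8.2
```

Force rose to 15 N, so the lever is at its stop. I'll hold there and look for the tangerine.

```bash
for i in 1 2 3; do python3 -m pendant '[0,0,0,0,0,0,0, 0,0,0,0,0,0,0, 0,0,0,0,0,0,0, 0,0,0,0,0,0,0, 0,0,0,0,0,0,0]'|grep -E "time|pos|force:" ; done
cat > look.py <<'E'
from h import *
import sys
ims=[]
for c in("top","side"):
    im=capture(c)[:,:,::-1]; ims.append(im[80:300,130:460])
    for t in("tangerine","flap_edge"):print(c,t,[(round(d["p"],2),np.round(w(c,d["position"]),3).tolist()) for d in spot_in(t,c)[:2]])
cv2.imwrite(f"pics/{sys.argv[1]}.png",cv2.resize(np.hstack(ims),(800,267)))
E
python3 look.py hold
```

```text
time: 5.87
position: [0.5059, -0.1304, 0.1466]
force: [-4.8, -0.2, 15.2]
grasp_force: 7.8
time: 6.28
position: [0.5059, -0.1304, 0.1466]
force: [-4.3, -0.2, 15.8]
grasp_force: 7.8
time: 6.7
position: [0.5059, -0.1304, 0.1466]
force: [-3.5, -1.2, 15.8]
grasp_force: 7.8
top tangerine []
top flap_edge [(0.81, [0.691, 0.084, 0.199])]
side tangerine []
side flap_edge [(0.75, [0.718, 0.047, 0.202])]
```

View pics/hold.png

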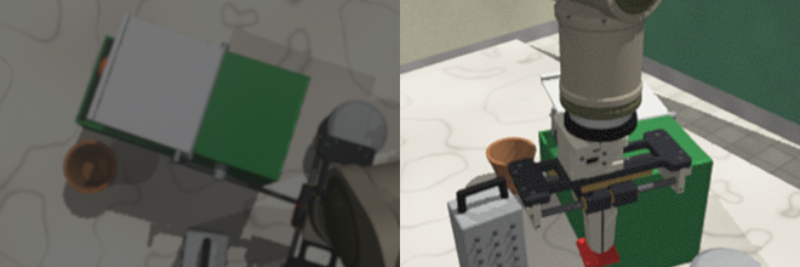

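The lid is fully level, and an orange sliver at crop (103,67) shows the tangerine at the front of the tray. I'll hold a bit longer to confirm it has come to rest.

```bash
cat > sl.py <<'E'
from h import *
im=capture("top").astype(int);r,g,b=im[...,0],im[...,1],im[...,2]
m=(r>80)&(r>1.5*g)&(g>1.3*b); m[:,260:]=0;m[170:]=0;ys,xs=np.nonzero(m);print(len(xs),xs.mean(),ys.mean())
print(proj("top",(.7207,.1791,.055)))
E
python3 sl.py; for i in 1 2; do python3 -m pendant '[0,0,0,0,0,0,0, 0,0,0,0,0,0,0, 0,0,0,0,0,0,0, 0,0,0,0,0,0,0, 0,0,0,0,0,0,0]'|grep -E "time|force:" ; done; python3 sl.py
```

```text
31 214.06451612903226 133.0
[221.13506234 155.71990886]
time: 7.47
force: [-4.2, -0.6, 15.4]
grasp_force: 7.8
time: 7.88
force: [-3.9, -0.1, 16.0]
grasp_force: 7.8
30 214.0 133.03333333333333
[221.13506234 155.71990886]
```

It's at rest. Now I ease the paddle up.

```bash
python3 -m pendant '[0,0,-0.001,0,0,0,0, 0,0,-0.002,0,0,0,0, 0,0,-0.003,0,0,0,0, 0,0,-0.003,0,0,0,0, 0,0,-0.003,0,0,0,0]'
python3 -m pendant '[0,0,-0.003,0,0,0,0, 0,0,-0.003,0,0,0,0, 0,0,-0.003,0,0,0,0, 0,0,-0.003,0,0,0,0, 0,0,-0.003,0,0,0,0]'
python3 -m pendant '[0,0,-0.003,0,0,0,0, 0,0,-0.003,0,0,0,0, 0,0,-0.003,0,0,0,0, 0.0005,0,-0.003,0,0,0,0, 0.0005,0,-0.003,0,0,0,0]'
```

```text
time: 8.35
position: [0.5055, -0.1311, 0.1579]
orientation: [-180.0, 0.0, 71.7]
force: [-1.3, -3.7, 3.8]
gripper_width: 0.0003
grasp_force: 2.5
time: 8.77
position: [0.5057, -0.1307, 0.1729]
orientation: [180.0, 0.0, 71.7]
force: [-3.1, -3.7, 4.8]
gripper_width: 0.0006
grasp_force: 2.4
time: 9.18
position: [0.5062, -0.1293, 0.1879]
orientation: [180.0, -0.0, 71.7]
force: [-1.3, -1.7, 4.3]
gripper_width: 0.0008
grasp_force: 1.9
```

```bash
python3 -m pendant '[0.0007,0,-0.003,0,0,0,0, 0.0007,0,-0.003,0,0,0,0, 0.0007,0,-0.003,0,0,0,0, 0.0007,0,-0.003,0,0,0,0, 0.0007,0,-0.003,0,0,0,0]'
python3 -m pendant '[0.0007,0,-0.002,0,0,0,0, 0.0007,0,-0.002,0,0,0,0, 0.0007,0,-0.002,0,0,0,0, 0.0005,0,-0.002,0,0,0,0, 0.0005,0,-0.002,0,0,0,0]'
python3 -m pendant '[0,0,-0.001,0,0,0,0, 0,0,-0.001,0,0,0,0, 0,0,-0.001,0,0,0,0, 0,0,-0.001,0,0,0,0, 0,0,-0.001,0,0,0,0]'
python3 -m pendant '[0,0,-0.001,0,0,0,0, 0,0,-0.001,0,0,0,0, 0,0,-0.001,0,0,0,0, 0,0,-0.001,0,0,0,0, 0,0,0,0,0,0,0]'
```

```text
time: 9.6
position: [0.5072, -0.1263, 0.2029]
orientation: [180.0, -0.0, 71.7]
force: [-1.0, -1.5, 2.9]
gripper_width: 0.0006
grasp_force: 1.6
time: 10.02
position: [0.5082, -0.1232, 0.2127]
orientation: [180.0, -0.0, 71.7]
force: [0.3, -0.8, 2.9]
gripper_width: 0.0004
grasp_force: 1.4
time: 10.43
position: [0.5081, -0.1229, 0.2176]
orientation: [-180.0, -0.0, 71.8]
force: [-0.4, 1.5, 1.6]
gripper_width: 0.0006
grasp_force: 1.2
time: 10.85
position: [0.5078, -0.1237, 0.2216]
orientation: [-180.0, 0.0, 71.7]
force: [-0.2, 0.2, 0.3]
gripper_width: 0.0003
grasp_force: 0.0
```

Contact is lost at z of about 0.22, which is the lever's rest position, so the lid is shut. I'll retreat upward and look.

```bash
python3 -m pendant '[0,0,-0.01,0,0,0,0, 0,0,-0.03,0,0,0,0, -0.01,0,-0.035,0,0,0,0, -0.035,0,-0.02,0,0,0,0, -0.04,0,0,0,0,0,0]'; python3 -m pendant '[-0.04,0,0,0,0,0,0, -0.04,0,0,0,0,0,0, -0.02,0,0,0,0,0,0, 0,0,0,0,0,0,0, 0,0,0,0,0,0,0]'; python3 look.py end; python3 sl.py
```

```text
time: 11.27
position: [0.4839, -0.2034, 0.3219]
orientation: [179.6, -0.0, 72.0]
force: [0.3, -1.0, 0.0]
gripper_width: 0.0003
grasp_force: 0.0
time: 11.68
position: [0.4494, -0.3, 0.317]
orientation: [180.0, -0.0, 71.6]
force: [0.2, -0.4, -0.5]
gripper_width: 0.0004
grasp_force: 0.0
top tangerine [(0.91, [0.752, 0.168, 0.079])]
top flap_edge [(0.78, [0.682, 0.054, 0.141])]
side tangerine []
side flap_edge []
275 222.15636363636364 134.4618181818182
[221.13506234 155.71990886]
```

View pics/end.png

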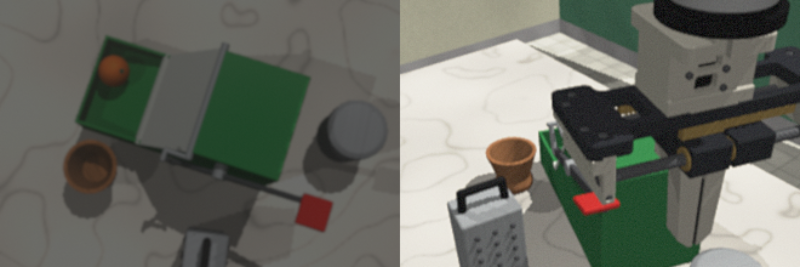

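The tangerine lies in the tray at crop (113,70), the lid is shut, and the paddle is back at rest. The hand is clear and the bystanders haven't moved.

```bash
python3 -c "from cell import sign_off; print(sign_off())"
```

```text
the job is handed in; nothing more can be done
None
```

The job is handed in: the lever was pressed to its stop and held until the tangerine came to rest in the tray. The lid was then eased shut over about 2.5 s, the hand ended clear, and the dabba, grater and mortar stayed in place.

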